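# Fetch the meat mallet from the right lidded compartment

### The arm

A 7-joint arm with a two-finger parallel gripper is mounted at the origin on the work surface. World frame = base frame: x ahead of the robot, y to its left, z up, the work surface at z = 0. Lengths are in mm, angles in rad, forces in N, time in s.
With the tool pointing down it reaches from about 400 to 850 mm from the base axis. Payload 10.4 kg.
Tool frame: the origin (TCP) lies on the centre line of the jaws, within the pads' length; the fingertips stand 14 mm ahead of it and the grasp point (between the pads) lies 5 mm behind it; y points along the fingers, x is the direction in which the jaws open and shut, and the axes are right-handed (so a half turn about y gives the same grasp; the last joint's range is limited). The gripper opens to 85 mm and grips with 20 to 120 N. Pads are 22 mm wide; open, the fingers measure 114 mm over their backs; the gripper's body (76 mm by 85 mm) begins 54 mm behind the grasp point. The pads swing forward as they close: fully open they stand 13 mm farther back than shut.
Start: joints at [-0.023, 0.332, -0.065, 1.46, 0.022, 1.35, -0.088], TCP at [625.02, 0.018, 245.338] pointing down, gripper open.
Joint ranges: [-2.6, 2.6], [-0.5, 2.12], [-1.47, 1.34], [0.16, 2.42], [-1.27, 4.41], [0.06, 2.06], [-2.6, 2.6]. Speed limits (rad/s): [2.22, 2.22, 2.79, 2.79, 3.14, 3.14, 3.14].

### API

Orientations are given as a unit quaternion [w, x, y, z].
In Python, from plant import manip, viewer, models gives the robot as it stands.
- The arm moves only by the tool servo_tool, never from a script. Its argument "increments" is a list of rows, each an object of numbers: "rx", "ry", "rz": the turn, a rotation vector about the world's x, y, z in degrees; "x", "y", "z": the shift along the world's x, y, z in m; "grip": the opening, from 0 (shut) to 1 (fully open). A call has 1 to 20 rows; each row is the pose to reach, as a shift and turn from the pose commanded when the call began; what a row does not reach only later rows make up. A row lasts 1/10 s, in which the tool goes at most 50 mm and 8.59 degrees, less where a joint would pass 70% of its speed; a pose out of reach is approached as far as the arm can. A call with a gripper value outside its range is refused whole. The fingers move at their own pace and stop on an object; "newtons" is the grip in N (left out, the last holds). Time passes only in rows, so rows that repeat a pose let the fingers close. It gives the time, the measured TCP pose, the force and the opening at its end, in the units of the state.
- manip.get_obs(): the state, without advancing time (a new reading comes with each control period).
- viewer.capture(name): name is "scene" or "side" or "wrist"; returns a dict with "image" (400x640x3 uint8, red, green, blue), "depth" (400x640 float32, mm along the optical axis (not along the pixel's ray), 0 where there is no reading), "mtx" (3x3 intrinsics, pixels), "dist_coeffs" ([k1, k2, p1, p2, k3] as OpenCV has them; the pictures are not rectified), "world_from_camera" (4x4, takes a point from camera to world coordinates). Camera axes: x right, y up, looking along -z (the intrinsics and any distortion apply to the point x, -y, -z); pixel columns grow to the right and rows downward; lengths in mm; the calibration is good to about 2 mm. A picture is of the moment at which its call begins.
- manip.job_done(): hands the job in, once; it reports no verdict.
Trained networks look in the newest picture that a camera, given by its name, has taken for a name from the list of things; names that differ only in an ending like _2 or _b are one class to them, and where a whole thing is asked for, a point or a joint stands for the part that bears it (a point fixed in the world has none). Each returns a list of dicts, best first, with "score" (0 to 1); they miss things now and then, are a little off and sometimes report something else, mostly with a low value. They report only what shows in the picture. A call takes as long as a camera call.
- models.silhouettes(camera, name): "pixels" (400x640 bool, what is visible of it) and "location" ([row, column] in pixels, amid what is visible of it).
The state is a dict: "time_s": time; "qpos": joint angles; "qvel": joint speeds; "joint_torque": joint torques, N m; "eef_pos": TCP position; "ee_rot": TCP orientation; "ft_force": force on the tool from outside, world axes, zero at the start; "ft_torque": the same for the moment, N m; "grip_width": opening from 0.0 (shut) to 1.0 (fully open).
Only numpy, scipy, OpenCV 4.12 (cv2) and the standard library are available. Lean on these libraries where they do the work, as an engineer would, in place of code of your own. Each camera call takes 0.05 s, during which the arm holds its last target. There are 200 camera calls.

### The job

A meat mallet is kept in the row of three lidded steel compartments, under the lid whose bar handle runs crosswise (left to right along the row, parallel to the hinge); leave the other two lids shut. Open that one, take the mallet out and set it down gently, not dropped, on the white chopping board: the whole mallet lying flat on the board, in line with its long sides, handle end towards the robot. Leave the compartment fully shut again with the mallet lying on the board, and do not disturb the bowl, bottle and cup.

Things in the scene. Friction and masses are not known exactly. Their poses are not given: they have to be found in the camera images.
- row: steel tray, 230 x 390 x 6 mm, fixed, that carries the three compartments side by side along its y; origin at the middle of its underside on the table, x away from the robot. The compartments are fixed open-topped steel boxes 200 (front to back) x 120 x 55 mm, walls and floor 5 mm, standing on the tray at 125 mm spacing; rims 61 mm above the table, inner floors 11 mm above it. Each has a flat 6 mm steel lid hinged on its rear rim. Which lid is where in the row varies
- box_cross: the compartment that holds the mallet (lid with the crosswise bar handle); origin at the middle of its underside, 6 mm above the table, x away from the robot to its hinged rear; inside 190 x 110 x 50 mm
- lid_cross (a joint): hinge angle of the crosswise-bar lid in rad: 0 shut, grows as it swings up and away from the robot (1.57 = upright), stop at 1.9. The hinge is stiff (about 3 N at the handle to lift it) and the lid stays where it is left
- lid_cross_handle (a point): grip centre of the handle of the crosswise-bar lid, 35 mm above the lid's top face, midway across the lid and 15 mm behind its front edge (185 mm from the hinge line). The handle is a black round bar of 11 mm diameter and 81 mm length on two 8 mm posts 60 mm apart, its axis 35 mm off the lid face, so fingers fit round it, running along the hinge direction (left to right); with the lid upright it is on the side away from the robot
- lid_cross_hinge (a point): middle of the hinge line of the crosswise-bar lid, along the upper rear rim of that compartment, at the lid's underside; x points away from the robot, the hinge axis is this point's y; the frame turns with the lid
- lid_knob (a joint): hinge angle of the round-knob lid in rad: 0 shut, grows as it swings up and away from the robot (1.57 = upright), stop at 1.9. The hinge is stiff (about 3 N at the handle to lift it) and the lid stays where it is left. To stay shut
- lid_knob_handle (a point): grip centre of the handle of the round-knob lid, 35 mm above the lid's top face, midway across the lid and 30 mm behind its front edge (170 mm from the hinge line). The handle is a black round knob, 28 mm wide
- lid_long (a joint): hinge angle of the lengthwise-bar lid in rad: 0 shut, grows as it swings up and away from the robot (1.57 = upright), stop at 1.9. The hinge is stiff (about 3 N at the handle to lift it) and the lid stays where it is left. To stay shut
- lid_long_handle (a point): grip centre of the handle of the lengthwise-bar lid, 35 mm above the lid's top face, midway across the lid and 60 mm behind its front edge (140 mm from the hinge line). The handle is a black bar like the other, but running front to back
- mallet: meat mallet lying flat, T-shaped, 165 mm long, 0.25 to 0.5 kg: square aluminium head 40 (along x) x 70 (along y) x 44 mm high, with its far face at x = +85 mm; round wooden handle of 22 mm diameter along x from x = -70 to +45 mm, its axis 22 mm above the underside; round butt of 44 mm diameter from x = -80 to -66 mm. Origin on the underside below the handle; x points from handle to head, z up. At the start it lies in its compartment, head to the rear
- mallet_grip (a point): point on the handle's axis near the centre of mass, 30 mm from the head's face, 22 mm above the underside: a good place to grip across the handle
- mallet_head (a point): centre of the mallet's head, 22 mm above its underside
- mallet_butt (a point): centre of the round butt at the handle's end, 22 mm above its underside
- board: white plastic chopping board, 280 x 190 x 15 mm, fixed; origin at the middle of its underside on the table, x along its long sides and away from the robot, top 15 mm above the table
- bowl: bystander: steel bowl, 120 mm wide, 55 mm high, origin at the middle of its underside
- bottle: bystander: brown glass bottle, 60 mm wide, 120 mm high, origin at the middle of its underside
- cup: bystander: white cup, 72 mm wide, 60 mm high, origin at the middle of its underside

How it is judged (in metres and radians):
On the way, in this order (a step that is already met when the one before it is completed fails the run):
1. the lid with the crosswise bar is swung open (more than 1 rad) (value of joint lid_cross above 1 rad), for 0.2 s.
2. the mallet lies at rest on the chopping board, in line with it, handle end towards the robot (z of mallet_head in the frame of board between 0.027 and 0.047 m and z of mallet_butt in the frame of board between 0.027 and 0.047 m and x of mallet_head in the frame of board between -0.08 and 0.125 m and x of mallet_butt in the frame of board between -0.137 and 0.05 m and y of mallet_head in the frame of board between -0.065 and 0.065 m and y of mallet_butt in the frame of board between -0.08 and 0.08 m and angle between the x axis of mallet and the x axis of board, either way round below 0.26 rad and linear speed of mallet below 0.02 m/s), for 0.2 s.
At the end, for the whole second after the job is handed in: The mallet lies at rest flat on the chopping board with all of it over the board (5 mm overhang allowed), within 15 degrees of the board's long sides, butt towards the robot; the crosswise-bar lid is shut again and so are the other two (each below 0.06 rad) (all of step 2 and value of joint each of lid_cross, lid_knob, lid_long below 0.06 rad); the robot touches nothing.
It fails at once if one of the other two lids is opened (more than 0.15 rad) (value of joint any of lid_knob, lid_long above 0.15 rad).
It fails at once if the mallet is dropped or slammed on the board (faster than 0.6 m/s within 30 mm of lying on it) (linear speed of mallet above 0.6 m/s and z of mallet_head in the frame of board below 0.067 m and y of mallet_head in the frame of board between -0.13 and 0.13 m and x of mallet_head in the frame of board between -0.17 and 0.17 m).
It fails at once if the bowl, bottle or cup is shifted by more than 30 mm (distance of any of bowl, bottle, cup from where it was at the start of the episode above 0.03 m).
It also fails if it takes over 72 s, if anything falls off the work surface, if the arm or the gripper's body presses on something with over 40 N, if the wrist force passes 120 N, or if a joint passes its speed limit or range.

## Working session

There is one attempt and no reset: what is moved stays moved. The work goes in short steps, Python scripts to look and compute and a tool call to move; the robot and the scene stay as the last step left them, time stands still between calls to the robot, and variables do not carry over. Pictures are saved under pics/ and viewed, about 8 in all and at most 12, crops included, and the job is handed in when it is done.

Besides the shell and the picture viewer there is one more tool, called after "Request:" as name(argument=value, ...) on one line, values as JSON. servo_tool: Moves the arm, as the interface text tells. Its arguments: {"type":"object","properties":{"increments":{"type":"array"},"newtons":{"type":"number"}},"required":["increments"]}

```bash
mkdir -p pics; cat > h.py <<'E'
import numpy as np, cv2
from plant import manip, viewer, models
def cloud(c):
    """world xyz (mm) for every pixel, nan where no depth"""
    h,w=c["depth"].shape
    u,v=np.meshgrid(np.arange(w),np.arange(h))
    p=cv2.undistortPoints(np.stack([u,v],-1).reshape(-1,1,2).astype(np.float64),np.array(c["mtx"],float),np.array(c["dist_coeffs"],float)).reshape(h,w,2)
    d=c["depth"].astype(float).copy(); d[d<=0]=np.nan
    P=np.stack([p[...,0]*d,-p[...,1]*d,-d,np.ones_like(d)],-1)
    return (P@np.array(c["world_from_camera"]).T)[...,:3]
def save(c,name): cv2.imwrite(f"pics/{name}.png",c["image"][...,::-1])
E
python3 - <<'E'
from h import *
o=manip.get_obs(); print(o["time_s"],o["eef_pos"],o["ee_rot"],o["grip_width"])
for cam in ("scene","side"):
    c=viewer.capture(cam); save(c,cam+"0"); W=cloud(c); np.save(cam+".npy",W)
    for n in ("lid_cross_handle","lid_knob_handle","lid_long_handle","row","board","bowl","bottle","cup"):
        for r in models.silhouettes(cam,n)[:2]:
            m=r["pixels"]; q=W[m]; q=q[~np.isnan(q[:,0])]
            print(cam,n,round(r["score"],2),np.round(r["location"]),m.sum(),"med",np.median(q,0).round(),"p2",np.percentile(q,2,0).round(),"p98",np.percentile(q,98,0).round())
E
```

```text
0.0 [6.24636754e+02 1.24304269e-03 2.44513782e+02] [-7.07081360e-01  7.07131842e-01 -4.87606581e-04 -5.19184790e-04] 0.9997541153978295
scene lid_cross_handle 0.69 [186. 323.] 2462 med [552.  11.  67.] p2 [456. -48.  60.] p98 [649.  67. 105.]
scene lid_knob_handle 0.81 [212. 357.] 2701 med [558. 139.  67.] p2 [459.  78.  62.] p98 [650. 193. 108.]
scene lid_long_handle 0.7 [238. 392.] 2940 med [556. 262.  67.] p2 [457. 202.  62.] p98 [648. 316. 106.]
scene row 0.91 [257. 348.] 1042 med [656. 214.   7.] p2 [462. -56.   1.] p98 [667. 328.  23.]
scene board 0.62 [135. 255.] 2918 med [ 539. -332.   14.] p2 [ 385. -420.    8.] p98 [ 639. -240.   19.]
scene bowl 0.93 [219. 237.] 1322 med [ 779. -117.   27.] p2 [ 732. -155.    1.] p98 [840. -45.  56.]
scene bottle 0.95 [281. 433.] 785 med [593. 410.  78.] p2 [566. 380.   5.] p98 [608. 435. 122.]
scene bottle 0.72 [239. 392.] 2901 med [557. 263.  67.] p2 [459. 203.  63.] p98 [649. 316. 106.]
scene cup 0.92 [250. 465.] 721 med [428. 405.  35.] p2 [408. 375.   3.] p98 [475. 437.  63.]
side lid_cross_handle 0.72 [231. 289.] 2809 med [542.  -2.  
[... 237 characters left out ...]
8 [646. 311. 106.]
side lid_long_handle 0.49 [230. 291.] 2804 med [544.  -1.  67.] p2 [452. -52.  64.] p98 [646.  64. 107.]
side row 0.61 [264. 256.] 1156 med [458. -60.   7.] p2 [435. -64.   1.] p98 [659. 321.  20.]
side board 0.82 [365. 329.] 11672 med [ 509. -312.   15.] p2 [ 369. -405.   12.] p98 [ 630. -229.   17.]
side board 0.38 [229. 294.] 2796 med [542.  -3.  67.] p2 [452. -52.  63.] p98 [646.  63. 107.]
side bowl 0.87 [242. 406.] 1507 med [799. -84.  33.] p2 [ 731. -158.    4.] p98 [839. -48.  55.]
side bottle 0.61 [157. 266.] 476 med [574. 387.  74.] p2 [546. 372.  -0.] p98 [623. 567. 120.]
side cup 0.76 [169. 225.] 452 med [437. 385.  43.] p2 [408. 370.   5.] p98 [470. 437.  61.]
```

```bash
python3 - <<'E'
import numpy as np,cv2
a=cv2.imread("pics/scene0.png")[60:340,150:550]; b=cv2.imread("pics/side0.png")[110:400,150:550]
cv2.imwrite("pics/both.png",np.vstack([cv2.resize(a,(800,560))[:290*2]]))
cv2.imwrite("pics/both.png",np.vstack([a,b]))
for cam in("scene","side"):
    W=np.load(cam+".npy").reshape(-1,3); im=cv2.imread(f"pics/{cam}0.png").reshape(-1,3)
    for nm,y0,y1 in(("A",-55,68),("B",72,192),("C",197,320)):
        m=(W[:,2]>92)&(W[:,2]<112)&(W[:,0]>440)&(W[:,0]<640)&(W[:,1]>y0)&(W[:,1]<y1)&(im.sum(1)<150)
        q=W[m]; 
        if len(q): print(cam,nm,len(q),np.median(q,0).round(1),q.min(0).round(),q.max(0).round())
    m=(abs(W[:,2]-67)<4)&(W[:,1]>-70)&(W[:,1]<75)&(W[:,0]>430)&(W[:,0]<680)
    print(cam,"lidA",np.percentile(W[m],[1,99],0).round(1), cv2.minAreaRect(W[m][:,:2].astype(np.float32)))
    m=(abs(W[:,2]-15)<5)&(W[:,1]<-200)&(W[:,0]>330)&(W[:,0]<700)&(W[:,1]>-460)&(im.min(1)>140)
    print(cam,"board",cv2.minAreaRect(W[m][:,:2].astype(np.float32)),np.median(W[m][:,2]))
E
```

```text
scene A 43 [469.8   6.8 104.8] [465. -29.  92.] [473.  46. 109.]
scene B 12 [493.6 140.2 106.3] [485. 132.  98.] [497. 145. 109.]
scene C 13 [495.6 261.6 105.7] [477. 258. 101.] [551. 265. 109.]
scene lidA [[455.  -48.2  63.2]
 [651.   68.9  70.7]] ((552.0289916992188, 12.348876953125), (125.19700622558594, 202.52774047851562), 89.98050689697266)
scene board ((497.9287109375, -322.7198791503906), (193.59019470214844, 280.37982177734375), 82.46903991699219) 14.687443954707078
side lidA [[450.6 -52.6  63.6]
 [648.2  73.9  69.6]] ((550.3618774414062, 9.955188751220703), (202.56011962890625, 130.02403259277344), 0.1277180314064026)
side board ((497.7665710449219, -317.1610107421875), (176.14463806152344, 279.73614501953125), 81.40203094482422) 14.65365328613774
```

View pics/both.png

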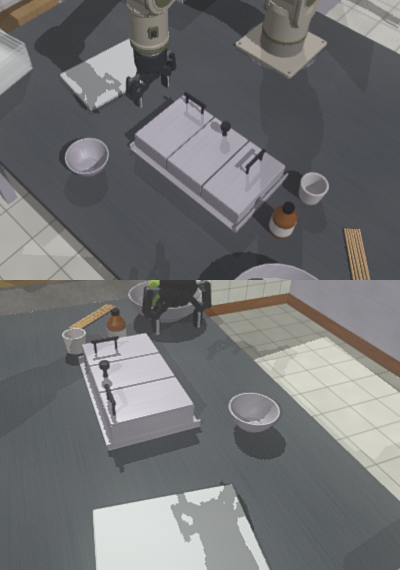

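The scene view (top) shows the three handles. In the crop, the crosswise bar is at about (195,100), the knob at (226,128) and the lengthwise bar at (255,160). Depth agrees:

| Item | Depth reading (mm) |
|---|---|
| Crosswise bar | x≈467, y≈10, z≈102; spans 75 mm in y |
| Hinge line | x≈651 |
| Board | centre about (498,-321), yaw about -7.5° |

Next I grasp the bar.

Request:
servo_tool(increments=[{"x": -0.04,"y": 0.003,"z": -0.02,"grip": 1},{"x": -0.08,"y": 0.005,"z": -0.04,"grip": 1},{"x": -0.12,"y": 0.01,"z": -0.06,"grip": 1},{"x": -0.158,"y": 0.01,"z": -0.08,"grip": 1},{"x": -0.158,"y": 0.01,"z": -0.1,"grip": 1},{"x": -0.158,"y": 0.01,"z": -0.12,"grip": 0.8},{"x": -0.158,"y": 0.01,"z": -0.14,"grip": 0.6},{"x": -0.158,"y": 0.01,"z": -0.148,"grip": 0.5},{"x": -0.158,"y": 0.01,"z": -0.148,"grip": 0.4},{"x": -0.158,"y": 0.01,"z": -0.148,"grip": 0.3}], newtons=20)

```text
invalid input at $.increments[0]: expected keys rx, ry, rz, x, y, z, grip
```

```bash
python3 - <<'E'
from h import *
o=manip.get_obs(); print(o["time_s"],o["eef_pos"],o["ft_force"],o["grip_width"])
a=viewer.capture("wrist");b=viewer.capture("side")
cv2.imwrite("pics/g1.png",np.vstack([a["image"][100:400],b["image"][130:330]])[...,::-1])
E
```

```text
0.9 [6.25023066e+02 2.62881334e-02 2.45372186e+02] [ 0.32129016 -0.22087239  0.27447434] 1.0010413776385534
```

View pics/g1.png

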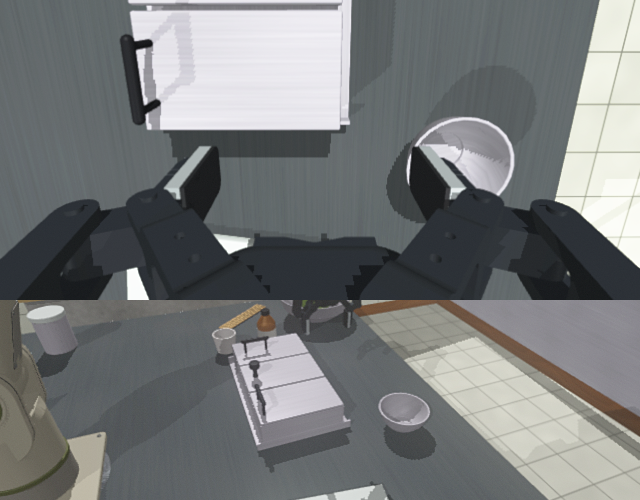

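The call was refused because every key is needed. The wrist view (top) shows the nearest lid with the bar running along y at pixels (125-140, 40-120), so it is the crosswise one. Sending the move again with all keys.

Request:
servo_tool(increments=[{"rx": 0,"ry": 0,"rz": 0,"x": -0.04,"y": 0.003,"z": -0.02,"grip": 1},{"rx": 0,"ry": 0,"rz": 0,"x": -0.08,"y": 0.005,"z": -0.04,"grip": 1},{"rx": 0,"ry": 0,"rz": 0,"x": -0.12,"y": 0.01,"z": -0.06,"grip": 1},{"rx": 0,"ry": 0,"rz": 0,"x": -0.158,"y": 0.01,"z": -0.08,"grip": 1},{"rx": 0,"ry": 0,"rz": 0,"x": -0.158,"y": 0.01,"z": -0.1,"grip": 1},{"rx": 0,"ry": 0,"rz": 0,"x": -0.158,"y": 0.01,"z": -0.12,"grip": 0.8},{"rx": 0,"ry": 0,"rz": 0,"x": -0.158,"y": 0.01,"z": -0.14,"grip": 0.7},{"rx": 0,"ry": 0,"rz": 0,"x": -0.158,"y": 0.01,"z": -0.148,"grip": 0.6},{"rx": 0,"ry": 0,"rz": 0,"x": -0.158,"y": 0.01,"z": -0.148,"grip": 0.5},{"rx": 0,"ry": 0,"rz": 0,"x": -0.158,"y": 0.01,"z": -0.148,"grip": 0.45}], newtons=20)

```text
time_s: 2.0
eef_pos: [467.5, 10.1, 98.1]
ee_rot: [0.707, -0.707, -0.0, -0.0]
ft_force: [-0.1, 0.3, 1.1]
grip_width: 0.451
```

```bash
python3 - <<'E'
from h import *
o=manip.get_obs(); print(o["time_s"],o["eef_pos"],o["ft_force"],o["grip_width"])
a=viewer.capture("wrist");b=viewer.capture("side")
cv2.imwrite("pics/g2.png",np.vstack([a["image"][100:400],b["image"][130:330]])[...,::-1])
E
```

```text
2.0 [467.53689952  10.06159035  98.06893937] [-0.12598872  0.33424403  1.10389771] 0.4507734860003709
```

View pics/g2.png

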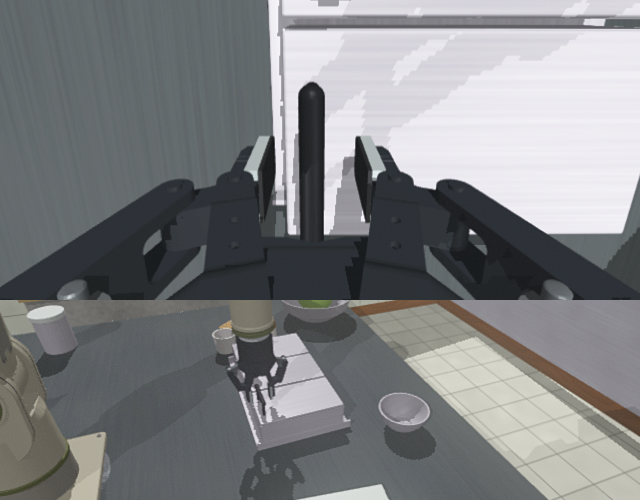

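The bar is centred between the pads (bar at column 312, pads at 265 and 362). Closing and starting the arc.

Request:
servo_tool(increments=[{"rx": 0,"ry": 0,"rz": 0,"x": 0,"y": 0,"z": 0,"grip": 0.1},{"rx": 0,"ry": 0,"rz": 0,"x": 0,"y": 0,"z": 0,"grip": 0},{"rx": 0,"ry": 0,"rz": 0,"x": 0,"y": 0,"z": 0,"grip": 0},{"rx": 0,"ry": 0,"rz": 0,"x": 0,"y": 0,"z": 0,"grip": 0},{"rx": 0,"ry": 0,"rz": 0,"x": 0,"y": 0,"z": 0,"grip": 0},{"rx": 0,"ry": 0,"rz": 0,"x": 0.002,"y": 0,"z": 0.009,"grip": 0},{"rx": 0,"ry": 0,"rz": 0,"x": 0.005,"y": 0,"z": 0.018,"grip": 0},{"rx": 0,"ry": 0,"rz": 0,"x": 0.008,"y": 0,"z": 0.027,"grip": 0},{"rx": 0,"ry": 0,"rz": 0,"x": 0.012,"y": 0,"z": 0.036,"grip": 0},{"rx": 0,"ry": 0,"rz": 0,"x": 0.016,"y": 0,"z": 0.0445,"grip": 0},{"rx": 0,"ry": 0,"rz": 0,"x": 0.0205,"y": 0,"z": 0.053,"grip": 0}], newtons=30)

```text
time_s: 3.2
eef_pos: [485.7, 10.1, 150.5]
ee_rot: [-0.707, 0.707, -0.002, -0.002]
ft_force: [-9.5, -0.0, 0.5]
grip_width: 0.109
```

Request:
servo_tool(increments=[{"rx": 0,"ry": 0,"rz": 0,"x": 0.01,"y": 0,"z": 0.016,"grip": 0},{"rx": 0,"ry": 1.5,"rz": 0,"x": 0.022,"y": 0,"z": 0.031,"grip": 0},{"rx": 0,"ry": 3,"rz": 0,"x": 0.035,"y": 0,"z": 0.0445,"grip": 0},{"rx": 0,"ry": 4.5,"rz": 0,"x": 0.049,"y": 0,"z": 0.0565,"grip": 0},{"rx": 0,"ry": 6,"rz": 0,"x": 0.0645,"y": 0,"z": 0.0675,"grip": 0},{"rx": 0,"ry": 8,"rz": 0,"x": 0.081,"y": 0,"z": 0.0765,"grip": 0},{"rx": 0,"ry": 10,"rz": 0,"x": 0.098,"y": 0,"z": 0.084,"grip": 0},{"rx": 0,"ry": 10,"rz": 0,"x": 0.098,"y": 0,"z": 0.084,"grip": 0}])

```text
time_s: 4.0
eef_pos: [587.8, 10.1, 237.7]
ee_rot: [0.705, -0.704, 0.061, 0.061]
ft_force: [-4.4, -0.6, 15.1]
grip_width: 0.112
```

Request:
servo_tool(increments=[{"rx": 0,"ry": 1.5,"rz": 0,"x": 0.018,"y": 0,"z": 0.0055,"grip": 0},{"rx": 0,"ry": 3,"rz": 0,"x": 0.0365,"y": 0,"z": 0.0095,"grip": 0},{"rx": 0,"ry": 4.5,"rz": 0,"x": 0.055,"y": 0,"z": 0.011,"grip": 0},{"rx": 0,"ry": 6,"rz": 0,"x": 0.074,"y": 0,"z": 0.0115,"grip": 0},{"rx": 0,"ry": 8,"rz": 0,"x": 0.0925,"y": 0,"z": 0.0095,"grip": 0},{"rx": 0,"ry": 10,"rz": 0,"x": 0.111,"y": 0,"z": 0.006,"grip": 0},{"rx": 0,"ry": 12,"rz": 0,"x": 0.1285,"y": 0,"z": 0.0005,"grip": 0},{"rx": 0,"ry": 12,"rz": 0,"x": 0.1285,"y": 0,"z": 0.0005,"grip": 0}])

```text
time_s: 4.8
eef_pos: [716.3, 10.1, 233.6]
ee_rot: [0.694, -0.694, 0.135, 0.135]
ft_force: [-0.5, -0.2, -4.2]
grip_width: 0.116
```

```bash
python3 - <<'E'
from h import *
a=viewer.capture("scene");b=viewer.capture("side")
cv2.imwrite("pics/g3.png",np.hstack([a["image"][80:330,150:550],b["image"][60:310,150:550]])[...,::-1])
E
```

```text
(no output)
```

View pics/g3.png

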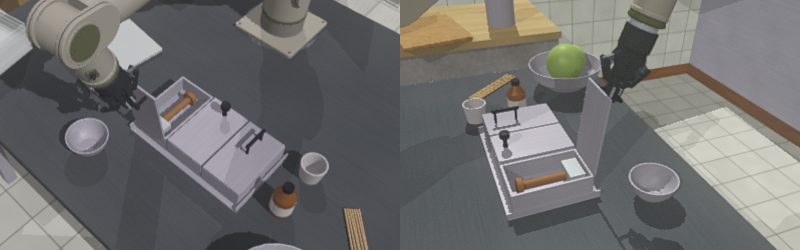

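The lid is open to about 1.7 rad. The mallet is visible lying in the compartment, with its head to the rear. Releasing and retreating along the tool axis.

Request:
servo_tool(increments=[{"rx": 0,"ry": 0,"rz": 0,"x": 0,"y": 0,"z": 0,"grip": 0.35},{"rx": 0,"ry": 0,"rz": 0,"x": 0,"y": 0,"z": 0,"grip": 0.35},{"rx": 0,"ry": 0,"rz": 0,"x": 0,"y": 0,"z": 0,"grip": 0.35},{"rx": 0,"ry": 0,"rz": 0,"x": 0.008,"y": 0,"z": 0.02,"grip": 0.35},{"rx": 0,"ry": 0,"rz": 0,"x": 0.016,"y": 0,"z": 0.04,"grip": 0.35},{"rx": 0,"ry": 0,"rz": 0,"x": 0.024,"y": 0,"z": 0.06,"grip": 0.35},{"rx": 0,"ry": 0,"rz": 0,"x": 0.024,"y": 0,"z": 0.09,"grip": 0.5},{"rx": 0,"ry": -4,"rz": 0,"x": 0.01,"y": 0,"z": 0.12,"grip": 0.65},{"rx": 0,"ry": -10,"rz": 0,"x": -0.03,"y": 0,"z": 0.13,"grip": 0.65},{"rx": 0,"ry": -16,"rz": 0,"x": -0.07,"y": 0,"z": 0.13,"grip": 0.65},{"rx": 0,"ry": -22,"rz": 0,"x": -0.11,"y": 0,"z": 0.12,"grip": 0.65},{"rx": 0,"ry": -22,"rz": 0,"x": -0.15,"y": 0,"z": 0.1,"grip": 0.65},{"rx": 0,"ry": -22,"rz": 0,"x": -0.156,"y": 0,"z": 0.09,"grip": 0.65},{"rx": 0,"ry": -22,"rz": 0,"x": -0.156,"y": 0,"z": 0.09,"grip": 0.65}])

```text
time_s: 6.3
eef_pos: [548.6, 9.1, 318.8]
ee_rot: [0.707, -0.707, 0.005, 0.005]
ft_force: [1.4, -0.5, 0.5]
grip_width: 0.649
```

Request:
servo_tool(increments=[{"rx": 0,"ry": 0,"rz": 8,"x": 0,"y": 0,"z": 0,"grip": 0.65},{"rx": 0,"ry": 0,"rz": 16,"x": 0,"y": 0,"z": 0,"grip": 0.65},{"rx": 0,"ry": 0,"rz": 24,"x": 0,"y": 0,"z": 0,"grip": 0.65},{"rx": 0,"ry": 0,"rz": 32,"x": 0,"y": 0,"z": 0,"grip": 0.65},{"rx": 0,"ry": 0,"rz": 40,"x": 0,"y": 0,"z": 0,"grip": 0.65},{"rx": 0,"ry": 0,"rz": 48,"x": 0,"y": 0,"z": 0,"grip": 0.65},{"rx": 0,"ry": 0,"rz": 56,"x": 0,"y": 0,"z": 0,"grip": 0.65},{"rx": 0,"ry": 0,"rz": 64,"x": 0,"y": 0,"z": 0,"grip": 0.65},{"rx": 0,"ry": 0,"rz": 72,"x": 0,"y": 0,"z": 0,"grip": 0.65},{"rx": 0,"ry": 0,"rz": 80,"x": 0,"y": 0,"z": 0,"grip": 0.65},{"rx": 0,"ry": 0,"rz": 88,"x": 0,"y": 0,"z": 0,"grip": 0.65},{"rx": 0,"ry": 0,"rz": 90,"x": 0,"y": 0,"z": 0,"grip": 0.65},{"rx": 0,"ry": 0,"rz": 90,"x": 0,"y": 0,"z": 0,"grip": 0.65}])

```text
time_s: 7.6
eef_pos: [558.1, 9.9, 325.5]
ee_rot: [-0.5, 0.5, 0.5, -0.5]
ft_force: [0.7, -0.2, 0.0]
grip_width: 0.65
```

```bash
cat > m.py <<'E'
from h import *
o=manip.get_obs(); print(o["time_s"],np.round(o["eef_pos"],1),np.round(o["ee_rot"],3),np.round(o["ft_force"],1),o["grip_width"],np.round(o["qpos"],2))
ims=[]
for cam in ("wrist","scene","side"):
    c=viewer.capture(cam); W=cloud(c); ims.append(c["image"])
    for r in models.silhouettes(cam,"mallet")[:1]:
        m=r["pixels"]; im=c["image"].astype(int)
        wood=m&((im[...,0]-im[...,2])>40); metal=m&~wood
        for n,k in(("all",m),("wood",wood),("metal",metal)):
            q=W[k]; q=q[~np.isnan(q[:,0])]
            if len(q)<10: continue
            t=q[q[:,2]>np.percentile(q[:,2],30)]
            print(cam,n,round(r["score"],2),len(q),"lo",np.percentile(q,2,0).round(),"hi",np.percentile(q,98,0).round(),"med",np.median(q,0).round(1),"rect",[np.round(z,1) for z in cv2.minAreaRect(t[:,:2].astype(np.float32))],
             "line",np.round(cv2.fitLine(q[:,:2].astype(np.float32),cv2.DIST_HUBER,0,.01,.01).ravel(),3))
np.save("ims.npy",np.array(ims))
E
python3 m.py; python3 -c "
import numpy as np,cv2;a=np.load('ims.npy');cv2.imwrite('pics/m1.png',np.vstack([a[0],np.hstack([a[1][100:260,200:520],a[2][150:310,180:500]])])[...,::-1])"
```

```text
7.6 [558.1   9.9 325.5] [-0.5  0.5  0.5 -0.5] [ 0.7 -0.2  0. ] 0.6504103666809553 [-0.2   0.15  0.12  1.52 -0.02  1.47  1.49]
wrist all 0.71 3411 lo [479. -26.  26.] hi [638.  37.  56.] med [601.1   5.9  50.7] rect [array([558.6,   7. ]), array([ 68.6, 164.5]), np.float64(88.7)] line [ 1.000e+00 -3.000e-03  5.593e+02  5.914e+00]
wrist wood 0.71 1648 lo [478. -10.  37.] hi [597.  23.  55.] med [526.    6.   43.1] rect [array([538.1,   4.8]), array([ 39.9, 123.7]), np.float64(88.6)] line [ 1.00000e+00 -4.00000e-03  5.34019e+02  6.05000e+00]
wrist metal 0.71 1763 lo [527. -27.  20.] hi [638.  39.  56.] med [615.6   4.5  54.7] rect [array([620.7,   5.9]), array([38.3, 68.6]), np.float64(1.0)] line [2.90000e-02 1.00000e+00 6.15307e+02 5.29900e+00]
scene all 0.82 423 lo [478.  -7.  22.] hi [626.  42.  56.] med [553.  15.  43.] rect [array([554.7,  16. ]), array([158.2,  42. ]), np.float64(7.8)] line [9.88000e-01 1.57000e-01 5.41758e+02 1.51480e+01]
scene wood 0.82 255 lo [478.  -3.  33.] hi [589.  26.  54.] med [526.1  11.1  42.8] rect [array([534.3,   5. ]), array([ 34.4, 117.7]), np.float64(84.8)] line [ 9.99000e-01 -3.40000e-02  5.34253e+02  1.12250e+01]
scene metal 0.82 168 lo [486.  -9.  16.] hi [627.  43.  57.] med [607.4  30.1  47.7] rect [array([556.2,  15.5]), array([155.3,  43.4]), np.float64(7.8)] line [9.77000e-01 2.14000e-01 5.96654e+02 3.36770e+01]
```

View pics/m1.png

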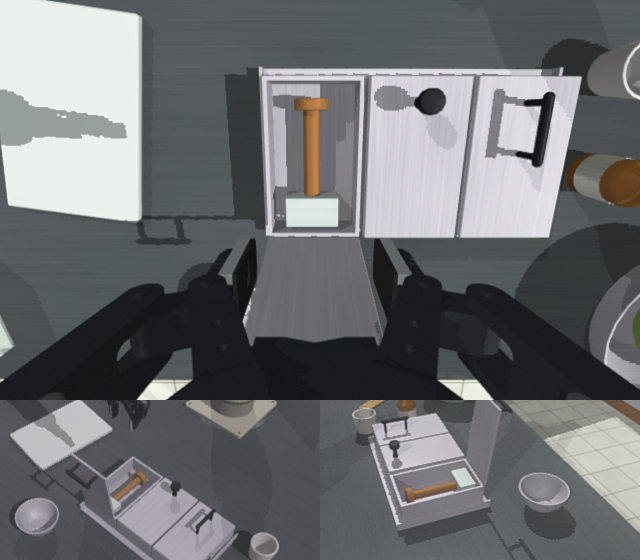

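The wrist view shows the mallet in the open compartment, with the butt at pixel (312,103), the handle at (312,150) and the head at (312,211). The head centre comes out at about (621,6) and yaw at about -1°, and the measured length and width (164 x 69 mm) match the sizes given. The grip point is therefore about (571,6,33).

Request:
servo_tool(increments=[{"rx": 0,"ry": 0,"rz": 0,"x": 0.013,"y": -0.004,"z": -0.04,"grip": 0.65},{"rx": 0,"ry": 0,"rz": 0,"x": 0.013,"y": -0.004,"z": -0.08,"grip": 0.65},{"rx": 0,"ry": 0,"rz": 0,"x": 0.013,"y": -0.004,"z": -0.12,"grip": 0.65},{"rx": 0,"ry": 0,"rz": 0,"x": 0.013,"y": -0.004,"z": -0.16,"grip": 0.65},{"rx": 0,"ry": 0,"rz": 0,"x": 0.013,"y": -0.004,"z": -0.2,"grip": 0.65},{"rx": 0,"ry": 0,"rz": 0,"x": 0.013,"y": -0.004,"z": -0.23,"grip": 0.65},{"rx": 0,"ry": 0,"rz": 0,"x": 0.013,"y": -0.004,"z": -0.255,"grip": 0.65},{"rx": 0,"ry": 0,"rz": 0,"x": 0.013,"y": -0.004,"z": -0.275,"grip": 0.65},{"rx": 0,"ry": 0,"rz": 0,"x": 0.013,"y": -0.004,"z": -0.288,"grip": 0.65},{"rx": 0,"ry": 0,"rz": 0,"x": 0.013,"y": -0.004,"z": -0.294,"grip": 0.65},{"rx": 0,"ry": 0,"rz": 0,"x": 0.013,"y": -0.004,"z": -0.294,"grip": 0.65},{"rx": 0,"ry": 0,"rz": 0,"x": 0.013,"y": -0.004,"z": -0.294,"grip": 0.3},{"rx": 0,"ry": 0,"rz": 0,"x": 0.013,"y": -0.004,"z": -0.294,"grip": 0.1},{"rx": 0,"ry": 0,"rz": 0,"x": 0.013,"y": -0.004,"z": -0.294,"grip": 0.1},{"rx": 0,"ry": 0,"rz": 0,"x": 0.013,"y": -0.004,"z": -0.294,"grip": 0.1},{"rx": 0,"ry": 0,"rz": 0,"x": 0.013,"y": -0.004,"z": -0.294,"grip": 0.1}], newtons=60)

```text
time_s: 9.5
eef_pos: [571.8, 6.1, 32.1]
ee_rot: [-0.5, 0.5, 0.5, -0.499]
ft_force: [-1.9, 0.4, 5.2]
grip_width: 0.233
```

Request:
servo_tool(increments=[{"rx": 0,"ry": 0,"rz": 0,"x": 0,"y": 0,"z": 0.015,"grip": 0.1},{"rx": 0,"ry": 0,"rz": 0,"x": 0,"y": 0,"z": 0.04,"grip": 0.1},{"rx": 0,"ry": 0,"rz": 0,"x": 0,"y": 0,"z": 0.07,"grip": 0.1},{"rx": 0,"ry": 0,"rz": 0,"x": 0,"y": 0,"z": 0.1,"grip": 0.1},{"rx": 0,"ry": 0,"rz": 0,"x": 0,"y": 0,"z": 0.13,"grip": 0.1},{"rx": 0,"ry": 0,"rz": 0,"x": 0,"y": -0.01,"z": 0.15,"grip": 0.1},{"rx": 0,"ry": 0,"rz": -1,"x": -0.005,"y": -0.035,"z": 0.15,"grip": 0.1},{"rx": 0,"ry": 0,"rz": -2,"x": -0.015,"y": -0.07,"z": 0.15,"grip": 0.1},{"rx": 0,"ry": 0,"rz": -3,"x": -0.02,"y": -0.105,"z": 0.15,"grip": 0.1},{"rx": 0,"ry": 0,"rz": -4,"x": -0.03,"y": -0.14,"z": 0.15,"grip": 0.1},{"rx": 0,"ry": 0,"rz": -5,"x": -0.035,"y": -0.175,"z": 0.15,"grip": 0.1},{"rx": 0,"ry": 0,"rz": -6,"x": -0.04,"y": -0.21,"z": 0.15,"grip": 0.1},{"rx": 0,"ry": 0,"rz": -7,"x": -0.045,"y": -0.245,"z": 0.145,"grip": 0.1},{"rx": 0,"ry": 0,"rz": -7,"x": -0.05,"y": -0.28,"z": 0.13,"grip": 0.1},{"rx": 0,"ry": 0,"rz": -7,"x": -0.058,"y": -0.31,"z": 0.11,"grip": 0.1},{"rx": 0,"ry": 0,"rz": -7,"x": -0.058,"y": -0.329,"z": 0.09,"grip": 0.1},{"rx": 0,"ry": 0,"rz": -7,"x": -0.058,"y": -0.329,"z": 0.07,"grip": 0.1},{"rx": 0,"ry": 0,"rz": -7,"x": -0.058,"y": -0.329,"z": 0.055,"grip": 0.1},{"rx": 0,"ry": 0,"rz": -7,"x": -0.058,"y": -0.329,"z": 0.055,"grip": 0.1}])

```text
time_s: 11.4
eef_pos: [511.1, -322.1, 83.3]
ee_rot: [0.531, -0.528, -0.468, 0.469]
ft_force: [-0.0, 0.6, -3.7]
grip_width: 0.23
```

```bash
python3 m.py; python3 -c "
import numpy as np,cv2;a=np.load('ims.npy');cv2.imwrite('pics/m2.png',np.vstack([a[0][100:],a[2][200:]])[...,::-1])"
```

```text
11.4 [ 511.1 -322.1   83.3] [ 0.531 -0.528 -0.468  0.469] [-0.   0.6 -3.7] 0.23032012938553553 [ 0.24  0.44  0.31  1.71 -0.15  1.03  2.05]
wrist all 0.93 21076 lo [ 418. -332.   86.] hi [ 539. -294.  107.] med [ 454.6 -315.9   94.6] rect [array([ 478.9, -316.4]), array([ 40.5, 125.9]), np.float64(83.8)] line [ 9.92000e-01 -1.23000e-01  4.67086e+02 -3.15686e+02]
wrist wood 0.93 20022 lo [ 418. -330.   88.] hi [ 536. -294.  107.] med [ 452.9 -315.7   94.7] rect [array([ 478.4, -318.2]), array([ 40.3, 125.2]), np.float64(81.8)] line [ 9.92000e-01 -1.23000e-01  4.66073e+02 -3.15479e+02]
wrist metal 0.93 1054 lo [ 415. -339.   16.] hi [ 542. -291.  103.] med [ 538.1 -324.3   88.2] rect [array([ 478.8, -317.4]), array([ 43.3, 126. ]), np.float64(82.7)] line [ 1.00000e+00 -1.50000e-02  4.82370e+02 -3.24721e+02]
scene all 0.7 653 lo [ 393. -390.   14.] hi [ 585. -289.  112.] med [ 555.2 -310.5   98. ] rect [array([ 505.5, -302.8]), array([ 91.7, 171.5]), np.float64(76.9)] line [ 9.98000e-01 -6.90000e-02  5.04522e+02 -3.11070e+02]
scene wood 0.7 134 lo [ 419. -325.   87.] hi [ 531. -290.  111
[... 352 characters left out ...]
0e-02  5.50147e+02 -3.14357e+02]
side all 0.67 2122 lo [ 417. -365.   70.] hi [ 580. -299.  111.] med [ 542.5 -328.   100.5] rect [array([ 500.1, -341.2]), array([170.3,  90.1]), np.float64(0.7)] line [ 9.78000e-01 -2.10000e-01  4.91456e+02 -3.30514e+02]
side wood 0.67 663 lo [ 418. -332.   91.] hi [ 500. -305.  111.] med [ 452.5 -321.6   98.6] rect [array([ 478.1, -313.6]), array([125.1,  32.5]), np.float64(2.8)] line [ 9.97000e-01 -8.30000e-02  4.58180e+02 -3.21652e+02]
side metal 0.67 1459 lo [ 417. -366.   69.] hi [ 581. -298.  111.] med [ 555.  -338.9  108.1] rect [array([ 499.9, -341.2]), array([170.6,  90.1]), np.float64(0.7)] line [ 9.81000e-01 -1.93000e-01  5.15646e+02 -3.38469e+02]
```

View pics/m2.png

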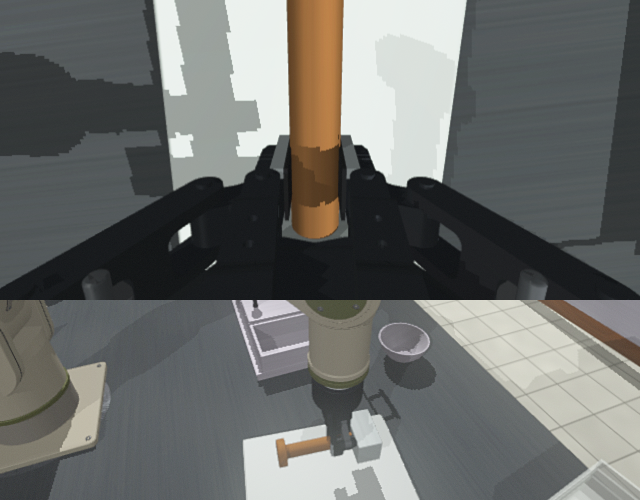

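In both views the mallet sits level over the board and parallel to its sides. Lowering slowly.

Request:
servo_tool(increments=[{"rx": 0,"ry": 0,"rz": 0,"x": 0,"y": 0,"z": -0.01,"grip": 0.1},{"rx": 0,"ry": 0,"rz": 0,"x": 0,"y": 0,"z": -0.02,"grip": 0.1},{"rx": 0,"ry": 0,"rz": 0,"x": 0,"y": 0,"z": -0.03,"grip": 0.1},{"rx": 0,"ry": 0,"rz": 0,"x": 0,"y": 0,"z": -0.037,"grip": 0.1},{"rx": 0,"ry": 0,"rz": 0,"x": 0,"y": 0,"z": -0.042,"grip": 0.1},{"rx": 0,"ry": 0,"rz": 0,"x": 0,"y": 0,"z": -0.045,"grip": 0.1},{"rx": 0,"ry": 0,"rz": 0,"x": 0,"y": 0,"z": -0.047,"grip": 0.1},{"rx": 0,"ry": 0,"rz": 0,"x": 0,"y": 0,"z": -0.047,"grip": 0.1}])

```text
time_s: 12.5
eef_pos: [513.0, -323.0, 38.8]
ee_rot: [0.53, -0.53, -0.469, 0.469]
ft_force: [0.9, 0.2, -4.4]
grip_width: 0.235
```

Request:
servo_tool(increments=[{"rx": 0,"ry": 0,"rz": 0,"x": 0,"y": 0,"z": -0.001,"grip": 0.1},{"rx": 0,"ry": 0,"rz": 0,"x": 0,"y": 0,"z": -0.002,"grip": 0.1},{"rx": 0,"ry": 0,"rz": 0,"x": 0,"y": 0,"z": -0.003,"grip": 0.1},{"rx": 0,"ry": 0,"rz": 0,"x": 0,"y": 0,"z": -0.003,"grip": 0.1}])

```text
time_s: 12.9
eef_pos: [513.2, -323.0, 36.2]
ee_rot: [-0.53, 0.53, 0.469, -0.468]
ft_force: [-1.7, 0.9, -1.4]
grip_width: 0.232
```

Request:
servo_tool(increments=[{"rx": 0,"ry": 0,"rz": 0,"x": 0,"y": 0,"z": -0.001,"grip": 0.1},{"rx": 0,"ry": 0,"rz": 0,"x": 0,"y": 0,"z": -0.001,"grip": 0.2},{"rx": 0,"ry": 0,"rz": 0,"x": 0,"y": 0,"z": -0.001,"grip": 0.27},{"rx": 0,"ry": 0,"rz": 0,"x": 0,"y": 0,"z": -0.001,"grip": 0.35},{"rx": 0,"ry": 0,"rz": 0,"x": 0,"y": 0,"z": -0.001,"grip": 0.6},{"rx": 0,"ry": 0,"rz": 0,"x": 0,"y": 0,"z": -0.001,"grip": 0.6},{"rx": 0,"ry": 0,"rz": 0,"x": 0,"y": 0,"z": 0.015,"grip": 0.6},{"rx": 0,"ry": 0,"rz": 0,"x": 0,"y": 0,"z": 0.04,"grip": 0.6},{"rx": 0,"ry": 0,"rz": 0,"x": 0,"y": 0,"z": 0.08,"grip": 0.6},{"rx": 0,"ry": 0,"rz": 0,"x": 0,"y": 0,"z": 0.12,"grip": 0.6},{"rx": 0,"ry": 0,"rz": 0,"x": 0,"y": 0,"z": 0.16,"grip": 0.6},{"rx": 0,"ry": 0,"rz": 0,"x": 0,"y": 0,"z": 0.2,"grip": 0.6},{"rx": 0,"ry": 0,"rz": 0,"x": 0,"y": 0,"z": 0.24,"grip": 0.6},{"rx": 0,"ry": 0,"rz": 0,"x": 0,"y": 0,"z": 0.28,"grip": 0.6},{"rx": 0,"ry": 0,"rz": 0,"x": 0,"y": 0,"z": 0.3,"grip": 0.6}])

```text
time_s: 14.4
eef_pos: [513.2, -323.5, 341.2]
ee_rot: [-0.528, 0.532, 0.469, -0.468]
ft_force: [0.5, -0.3, -0.6]
grip_width: 0.598
```

```bash
cat > b.py <<'E'
from h import *
o=manip.get_obs(); print(o["time_s"],np.round(o["eef_pos"],1),np.round(o["ft_force"],1),o["grip_width"])
for cam in ("wrist","scene","side"):
    c=viewer.capture(cam); W=cloud(c); save(c,"p_"+cam)
    for n in("mallet","board","bowl","bottle","cup","lid_cross_handle"):
        for r in models.silhouettes(cam,n)[:1]:
            q=W[r["pixels"]]; q=q[~np.isnan(q[:,0])]
            if len(q)>10:print(cam,n,round(r["score"],2),"lo",np.percentile(q,2,0).round(),"hi",np.percentile(q,98,0).round(),"rect",[np.round(z,1) for z in cv2.minAreaRect(q[:,:2].astype(np.float32))])
E
python3 b.py
```

```text
14.4 [ 513.2 -323.5  341.2] [ 0.5 -0.3 -0.6] 0.5980023426192733
wrist mallet 0.82 lo [ 421. -359.   32.] hi [ 580. -295.   60.] rect [array([ 500.2, -321.1]), array([ 69.5, 164.4]), np.float64(83.4)]
wrist board 0.83 lo [ 361. -420.   12.] hi [ 632. -225.   17.] rect [array([ 500.7, -323.9]), array([199.3, 290.2]), np.float64(81.9)]
wrist bowl 0.79 lo [734. -81.  42.] hi [838. -50.  55.] rect [array([785.8, -64.3]), array([ 30.5, 107. ]), np.float64(88.4)]
wrist lid_cross_handle 0.69 lo [ 524. -266.   39.] hi [838. -51. 385.] rect [array([ 674.9, -169.1]), array([377.8,  77.6]), np.float64(40.4)]
scene mallet 0.91 lo [ 425. -356.   19.] hi [ 585. -291.   62.] rect [array([ 501.5, -314.8]), array([ 73.2, 170.5]), np.float64(79.7)]
scene board 0.69 lo [ 423. -359.   19.] hi [ 585. -291.   62.] rect [array([ 501.8, -340.8]), array([107.2, 169.4]), np.float64(89.4)]
scene bowl 0.56 lo [ 733. -155.    2.] hi [839. -45.  56.] rect [array([787., -99.]), array([121.1, 117.3]), np.float64(51.2)]
scene bottle 0.77 lo [564. 383.  13.] hi [608. 434. 122.] rect [array([558.5, 404.2]), array([102.
[... 256 characters left out ...]
23.2]), array([ 71.1, 166.1]), np.float64(83.7)]
side board 0.8 lo [ 368. -407.   12.] hi [ 631. -228.   17.] rect [array([ 499. , -307.4]), array([183.3, 283. ]), np.float64(78.9)]
side bowl 0.97 lo [ 731. -158.    0.] hi [843. -46.  55.] rect [array([810.1, -70.2]), array([200. , 124.5]), np.float64(47.4)]
side bottle 0.88 lo [546. 371.  -0.] hi [634. 593. 120.] rect [array([590.7, 459.3]), array([419.6,  70.8]), np.float64(80.2)]
side cup 0.74 lo [409. 369.   2.] hi [469. 439.  61.] rect [array([439.4, 395.2]), array([174.7,  66.9]), np.float64(87.5)]
side lid_cross_handle 0.66 lo [ 731. -158.    4.] hi [840. -47.  55.] rect [array([813.9, -88.2]), array([181.7, 117.7]), np.float64(26.3)]
```

View pics/p_wrist.png

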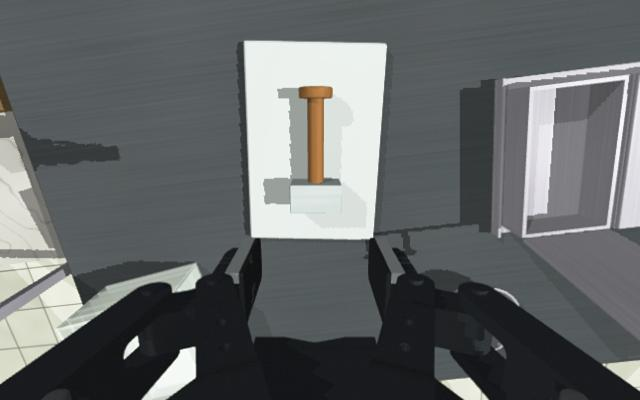

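The mallet lies centred on the board, along its length, with the butt towards the robot (butt at pixel (316,92), head at (316,198)). Its centre is about (500,-322) and the board's about (499,-323), with yaw -7° against -8°. Next I fetch the lid.

Request:
servo_tool(increments=[{"rx": 0,"ry": 0,"rz": -8,"x": 0.01,"y": 0.03,"z": 0.01,"grip": 0.35},{"rx": 0,"ry": 0,"rz": -16,"x": 0.03,"y": 0.06,"z": 0.01,"grip": 0.35},{"rx": 0,"ry": 0,"rz": -24,"x": 0.05,"y": 0.09,"z": 0.01,"grip": 0.35},{"rx": 0,"ry": 0,"rz": -32,"x": 0.07,"y": 0.12,"z": 0.01,"grip": 0.35},{"rx": 0,"ry": 0,"rz": -40,"x": 0.09,"y": 0.15,"z": 0.01,"grip": 0.35},{"rx": 0,"ry": 0,"rz": -48,"x": 0.11,"y": 0.18,"z": 0.01,"grip": 0.35},{"rx": 0,"ry": 0,"rz": -56,"x": 0.13,"y": 0.21,"z": 0.01,"grip": 0.35},{"rx": 0,"ry": 0,"rz": -64,"x": 0.15,"y": 0.24,"z": 0.01,"grip": 0.35},{"rx": 0,"ry": 0,"rz": -72,"x": 0.18,"y": 0.27,"z": 0.01,"grip": 0.35},{"rx": 0,"ry": 0,"rz": -80,"x": 0.21,"y": 0.3,"z": 0.01,"grip": 0.35},{"rx": 0,"ry": 0,"rz": -83,"x": 0.227,"y": 0.333,"z": 0.01,"grip": 0.35},{"rx": 0,"ry": 0,"rz": -83,"x": 0.227,"y": 0.333,"z": 0.01,"grip": 0.35},{"rx": 0,"ry": 0,"rz": -83,"x": 0.227,"y": 0.333,"z": 0.01,"grip": 0.35},{"rx": 0,"ry": 0,"rz": -83,"x": 0.227,"y": 0.333,"z": 0.01,"grip": 0.35}])

```text
time_s: 16.85
eef_pos: [739.8, 8.8, 346.1]
ee_rot: [-0.707, 0.707, -0.0, 0.0]
ft_force: [0.8, -0.0, 0.3]
grip_width: 0.352
```

Request:
servo_tool(increments=[{"rx": 0,"ry": 8,"rz": 0,"x": 0,"y": 0,"z": 0,"grip": 0.35},{"rx": 0,"ry": 16,"rz": 0,"x": 0,"y": 0,"z": 0,"grip": 0.35},{"rx": 0,"ry": 22,"rz": 0,"x": 0,"y": 0,"z": 0,"grip": 0.35},{"rx": 0,"ry": 22,"rz": 0,"x": 0,"y": 0,"z": 0,"grip": 0.35},{"rx": 0,"ry": 22,"rz": 0,"x": 0,"y": 0,"z": 0,"grip": 0.35}])

```text
time_s: 17.35
eef_pos: [722.5, 10.6, 364.2]
ee_rot: [0.705, -0.698, 0.091, 0.082]
ft_force: [-0.8, -0.5, 1.3]
grip_width: 0.349
```

Request:
servo_tool(increments=[{"rx": 0,"ry": 0,"rz": 0,"x": 0,"y": 0,"z": -0.02,"grip": 0.35},{"rx": 0,"ry": 0,"rz": 0,"x": 0,"y": 0,"z": -0.04,"grip": 0.35},{"rx": 0,"ry": 0,"rz": 0,"x": 0,"y": 0,"z": -0.045,"grip": 0.35},{"rx": 0,"ry": 0,"rz": 0,"x": 0,"y": 0,"z": -0.045,"grip": 0.35},{"rx": 0,"ry": 0,"rz": 0,"x": 0,"y": 0,"z": -0.045,"grip": 0.35}])

```text
time_s: 17.85
eef_pos: [722.5, 11.9, 319.0]
ee_rot: [0.706, -0.698, 0.091, 0.083]
ft_force: [0.1, -0.2, 0.5]
grip_width: 0.353
```

```bash
python3 - <<'E'
from h import *
o=manip.get_obs(); print(o["time_s"],np.round(o["eef_pos"],1),np.round(o["ee_rot"],3),np.round(o["qpos"],2))
a=viewer.capture("wrist");b=viewer.capture("side")
cv2.imwrite("pics/g5.png",np.vstack([a["image"][100:],b["image"][60:310]])[...,::-1])
W=cloud(a); im=a["image"].astype(int)
m=(im.sum(2)<150)&(abs(W[...,1]-10)<60)&(W[...,0]>670)&(W[...,0]<770)&(W[...,2]>190)&(W[...,2]<270)
v,u=np.where(m); print(m.sum(),np.percentile(W[m],[5,50,95],0).round() if m.any() else "", [np.percentile(k,[2,98]) for k in(u,v)] if m.any() else "")
E
```

```text
17.85 [722.5  11.9 319. ] [ 0.706 -0.698  0.091  0.083] [-0.28  0.82  0.57  0.69 -0.4   1.95  0.07]
1995 [[689. -23. 241.]
 [717.  15. 244.]
 [722.  44. 247.]] [array([287., 342.]), array([164.88, 267.  ])]
```

View pics/g5.png

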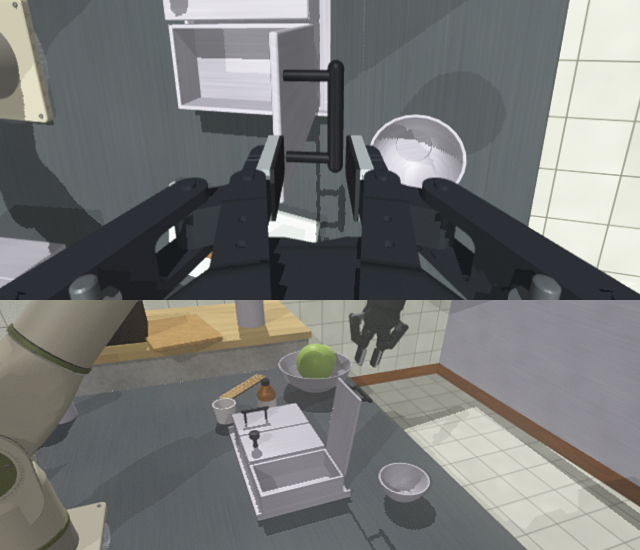

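The wrist view shows the bar at column 335, slightly to the right of the jaw centre line because of the tilt. Its measured centre of about (718,10,240) matches the kinematics for θ=1.7. Descending onto it with a small +x bias to clear the lid.

Request:
servo_tool(increments=[{"rx": 0,"ry": 0,"rz": 0,"x": 0.006,"y": -0.001,"z": -0.02,"grip": 0.35},{"rx": 0,"ry": 0,"rz": 0,"x": 0.006,"y": -0.002,"z": -0.04,"grip": 0.35},{"rx": 0,"ry": 0,"rz": 0,"x": 0.004,"y": -0.002,"z": -0.055,"grip": 0.35},{"rx": 0,"ry": 0,"rz": 0,"x": 0.002,"y": -0.002,"z": -0.065,"grip": 0.35},{"rx": 0,"ry": 0,"rz": 0,"x": -0.003,"y": -0.002,"z": -0.078,"grip": 0.35},{"rx": 0,"ry": 0,"rz": 0,"x": -0.0055,"y": -0.002,"z": -0.085,"grip": 0.35},{"rx": 0,"ry": 0,"rz": 0,"x": -0.0055,"y": -0.002,"z": -0.085,"grip": 0.35}], newtons=30)

```text
time_s: 18.65
eef_pos: [716.7, 10.3, 232.3]
ee_rot: [0.706, -0.698, 0.091, 0.084]
ft_force: [-0.9, 0.6, 0.3]
grip_width: 0.345
```

Request:
servo_tool(increments=[{"rx": 0,"ry": 0,"rz": 0,"x": 0,"y": 0,"z": 0,"grip": 0.2},{"rx": 0,"ry": 0,"rz": 0,"x": 0,"y": 0,"z": 0,"grip": 0},{"rx": 0,"ry": 0,"rz": 0,"x": 0,"y": 0,"z": 0,"grip": 0},{"rx": 0,"ry": 0,"rz": 0,"x": 0,"y": 0,"z": 0,"grip": 0},{"rx": 0,"ry": 0,"rz": 0,"x": 0,"y": 0,"z": 0,"grip": 0}])

```text
time_s: 19.15
eef_pos: [717.3, 10.2, 233.5]
ee_rot: [0.706, -0.698, 0.09, 0.083]
ft_force: [0.6, 0.0, 5.7]
grip_width: 0.115
```

Request:
servo_tool(increments=[{"rx": 0,"ry": 0,"rz": 0,"x": -0.018,"y": 0,"z": 0.0055,"grip": 0},{"rx": 0,"ry": -1.5,"rz": 0,"x": -0.0365,"y": 0,"z": 0.009,"grip": 0},{"rx": 0,"ry": -3,"rz": 0,"x": -0.055,"y": 0,"z": 0.011,"grip": 0},{"rx": 0,"ry": -4.5,"rz": 0,"x": -0.074,"y": 0,"z": 0.011,"grip": 0},{"rx": 0,"ry": -6,"rz": 0,"x": -0.093,"y": 0,"z": 0.009,"grip": 0},{"rx": 0,"ry": -8,"rz": 0,"x": -0.1115,"y": 0,"z": 0.0055,"grip": 0},{"rx": 0,"ry": -10,"rz": 0,"x": -0.129,"y": 0,"z": -0.0005,"grip": 0},{"rx": 0,"ry": -12,"rz": 0,"x": -0.1465,"y": 0,"z": -0.008,"grip": 0},{"rx": 0,"ry": -14,"rz": 0,"x": -0.163,"y": 0,"z": -0.017,"grip": 0},{"rx": 0,"ry": -14,"rz": 0,"x": -0.163,"y": 0,"z": -0.017,"grip": 0}])

```text
time_s: 20.15
eef_pos: [551.3, 10.2, 214.8]
ee_rot: [0.712, -0.702, 0.005, -0.002]
ft_force: [-2.2, -1.2, -2.2]
grip_width: 0.115
```

Request:
servo_tool(increments=[{"rx": 0,"ry": 0,"rz": 0,"x": -0.0155,"y": 0,"z": -0.011,"grip": 0},{"rx": 0,"ry": 0,"rz": 0,"x": -0.03,"y": 0,"z": -0.023,"grip": 0},{"rx": 0,"ry": 0,"rz": 0,"x": -0.043,"y": 0,"z": -0.0365,"grip": 0},{"rx": 0,"ry": 0,"rz": 0,"x": -0.0545,"y": 0,"z": -0.051,"grip": 0},{"rx": 0,"ry": 0,"rz": 0,"x": -0.0645,"y": 0,"z": -0.067,"grip": 0},{"rx": 0,"ry": 0,"rz": 0,"x": -0.069,"y": 0,"z": -0.075,"grip": 0},{"rx": 0,"ry": 0,"rz": 0,"x": -0.073,"y": 0,"z": -0.083,"grip": 0},{"rx": 0,"ry": 0,"rz": 0,"x": -0.0765,"y": 0,"z": -0.092,"grip": 0},{"rx": 0,"ry": 0,"rz": 0,"x": -0.0795,"y": 0,"z": -0.1,"grip": 0},{"rx": 0,"ry": 0,"rz": 0,"x": -0.082,"y": 0,"z": -0.108,"grip": 0},{"rx": 0,"ry": 0,"rz": 0,"x": -0.0835,"y": 0,"z": -0.112,"grip": 0},{"rx": 0,"ry": 0,"rz": 0,"x": -0.0845,"y": 0,"z": -0.116,"grip": 0},{"rx": 0,"ry": 0,"rz": 0,"x": -0.0845,"y": 0,"z": -0.118,"grip": 0},{"rx": 0,"ry": 0,"rz": 0,"x": -0.0845,"y": 0,"z": -0.118,"grip": 0}])

```text
time_s: 21.55
eef_pos: [467.5, 10.1, 96.6]
ee_rot: [0.711, -0.703, 0.006, -0.0]
ft_force: [-9.8, 1.6, 1.2]
grip_width: 0.115
```

Request:
servo_tool(increments=[{"rx": 0,"ry": 0,"rz": 0,"x": 0,"y": 0,"z": -0.002,"grip": 0},{"rx": 0,"ry": 0,"rz": 0,"x": 0,"y": 0,"z": -0.004,"grip": 0},{"rx": 0,"ry": 0,"rz": 0,"x": 0,"y": 0,"z": -0.004,"grip": 0}])

```text
time_s: 21.85
eef_pos: [466.5, 10.1, 92.2]
ee_rot: [0.711, -0.703, 0.007, 0.0]
ft_force: [-12.1, 0.9, 0.9]
grip_width: 0.115
```

Request:
servo_tool(increments=[{"rx": 0,"ry": 0,"rz": 0,"x": 0,"y": 0,"z": -0.002,"grip": 0},{"rx": 0,"ry": 0,"rz": 0,"x": 0,"y": 0,"z": -0.004,"grip": 0},{"rx": 0,"ry": 0,"rz": 0,"x": 0,"y": 0,"z": -0.004,"grip": 0}])

```text
time_s: 22.15
eef_pos: [466.2, 10.1, 90.1]
ee_rot: [0.712, -0.702, 0.008, 0.001]
ft_force: [-29.2, -0.6, 34.5]
grip_width: 0.113
```

```bash
python3 - <<'E'
from h import *
for cam in("scene","side"):
    c=viewer.capture(cam); W=cloud(c).reshape(-1,3)
    for nm,y0,y1 in(("A",-35,-20),("A",30,60),("B",80,185),("C",205,250)):
        m=(W[:,2]>55)&(W[:,2]<85)&(W[:,1]>y0)&(W[:,1]<y1)&(W[:,0]>458)&(W[:,0]<640)
        q=W[m]
        if len(q)>50: 
            k=np.polyfit(q[:,0],q[:,2],1); print(cam,nm,len(q),"slope rad",round(-k[0],4),"z front,rear",np.polyval(k,[455,645]).round(1))
E
```

```text
scene A 244 slope rad -0.004 z front,rear [66.7 67.5]
scene A 544 slope rad 0.003 z front,rear [67.4 66.8]
scene B 2022 slope rad 0.0012 z front,rear [67.1 66.9]
scene C 912 slope rad -0.0014 z front,rear [66.9 67.2]
side A 345 slope rad 0.0182 z front,rear [69.3 65.8]
side A 434 slope rad 0.0015 z front,rear [67.4 67.1]
side B 726 slope rad 0.0007 z front,rear [67.4 67.2]
side C 231 slope rad -0.0019 z front,rear [67.1 67.4]
```

The lid is shut: it pushes back with 34 N, and the fitted slope is about 0. Releasing and withdrawing straight up.

Request:
servo_tool(increments=[{"rx": 0,"ry": 0,"rz": 0,"x": 0.001,"y": 0,"z": 0.002,"grip": 0.5},{"rx": 0,"ry": 0,"rz": 0,"x": 0.001,"y": 0,"z": 0.002,"grip": 0.6},{"rx": 0,"ry": 0,"rz": 0,"x": 0.001,"y": 0,"z": 0.002,"grip": 0.6},{"rx": 0,"ry": 0,"rz": 0,"x": 0.001,"y": 0,"z": 0.002,"grip": 0.6},{"rx": 0,"ry": 0,"rz": 0,"x": 0.001,"y": 0,"z": 0.015,"grip": 0.6},{"rx": 0,"ry": 0,"rz": 0,"x": 0.001,"y": 0,"z": 0.04,"grip": 0.6},{"rx": 0,"ry": 0,"rz": 0,"x": 0.001,"y": 0,"z": 0.08,"grip": 0.6},{"rx": 0,"ry": 0,"rz": 0,"x": 0.001,"y": 0,"z": 0.12,"grip": 0.6},{"rx": 0,"ry": 0,"rz": 0,"x": 0.001,"y": 0,"z": 0.16,"grip": 0.6},{"rx": 0,"ry": 0,"rz": 0,"x": 0.001,"y": 0,"z": 0.2,"grip": 0.6},{"rx": 0,"ry": 0,"rz": 0,"x": 0.001,"y": 0,"z": 0.2,"grip": 0.6},{"rx": 0,"ry": 0,"rz": 0,"x": 0.001,"y": 0,"z": 0.2,"grip": 0.6}])

```text
time_s: 23.45
eef_pos: [470.8, 10.1, 290.7]
ee_rot: [0.712, -0.702, 0.004, -0.003]
ft_force: [0.7, 0.6, -0.8]
grip_width: 0.602
```

```bash
python3 b.py | grep -v lid_; python3 - <<'E'
from h import *
a=cv2.imread("pics/p_scene.png");b=cv2.imread("pics/p_side.png")
cv2.imwrite("pics/fin.png",np.hstack([a[60:340,150:550],b[120:400,150:550]]))
for cam in("scene","side"):
    c=viewer.capture(cam); W=cloud(c).reshape(-1,3)
    for nm,y0,y1 in(("A",-35,60),("B",80,185),("C",205,250)):
        m=(W[:,2]>55)&(W[:,2]<85)&(W[:,1]>y0)&(W[:,1]<y1)&(W[:,0]>458)&(W[:,0]<640)
        q=W[m]; k=np.polyfit(q[:,0],q[:,2],1); print(cam,nm,len(q),"slope",round(-k[0],4))
E
```

```text
23.45 [470.8  10.1 290.7] [ 0.7  0.6 -0.8] 0.6023561855326993
wrist board 0.57 lo [ 375. -245.    3.] hi [ 559. -211.   17.] rect [array([ 465.1, -111. ]), array([197.6, 276.3]), np.float64(0.9)]
wrist bowl 0.77 lo [ 730. -154.    4.] hi [841. -46.  55.] rect [array([797.2, -90.5]), array([147.6, 119.3]), np.float64(38.4)]
wrist cup 0.42 lo [437. -58.   4.] hi [640. 202.   9.] rect [array([487.8,  44.6]), array([230.2, 258.7]), np.float64(57.3)]
scene mallet 0.85 lo [ 423. -365.   14.] hi [ 585. -290.   62.] rect [array([ 502.8, -347.4]), array([169.6, 120.8]), np.float64(0.7)]
scene board 0.82 lo [ 364. -422.    2.] hi [ 639. -220.   20.] rect [array([ 493.5, -331.3]), array([215.2, 289.8]), np.float64(81.5)]
scene bowl 0.6 lo [ 733. -155.    1.] hi [839. -46.  57.] rect [array([ 791.5, -104. ]), array([119.5, 131.1]), np.float64(46.2)]
scene bottle 0.84 lo [555. 378.   1.] hi [608. 435. 123.] rect [array([557.1, 399.5]), array([105.,  66.]), np.float64(16.7)]
scene cup 0.85 lo [369. 374.  -1.] hi [475. 437.  62.] rect [array([417.5, 402.6]), array([119.1,  70.9]), np.float64(4.5)]
side mallet 0.69 lo [ 417. -366.   16.] hi [ 578. -298.   60.] rect [array([ 505.6, -321.6]), array([ 72.3, 180.9]), np.float64(81.3)]
side board 0.69 lo [ 367. -407.   12.] hi [ 632. -226.   17.] rect [array([ 497.9, -309.8]), array([174. , 290.4]), np.float64(77.8)]
side bowl 0.9 lo [ 731. -158.    4.] hi [840. -47.  55.] rect [array([798.6, -71.6]), array([184.8, 116.2]), np.float64(66.0)]
side bottle 0.88 lo [502.  11.  35.] hi [601. 404. 279.] rect [array([562.4, 301.1]), array([618.7,  60.1]), np.float64(82.5)]
side cup 0.93 lo [408. 369.   3.] hi [471. 439.  61.] rect [array([444.4, 428.8]), array([242.9,  67.4]), np.float64(78.3)]
scene A 1687 slope 0.0025
scene B 2040 slope 0.0012
scene C 927 slope 0.0015
side A 1776 slope 0.0067
side B 1449 slope 0.0067
side C 523 slope 0.0009
```

View pics/fin.png

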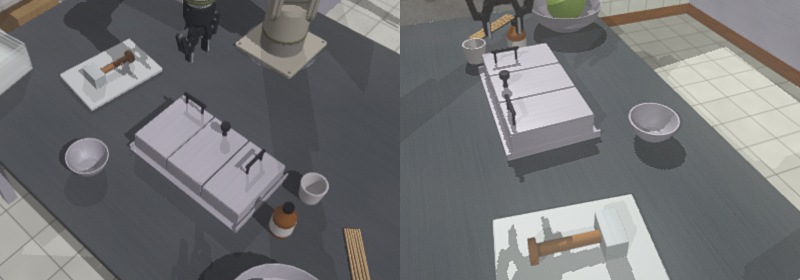

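The final views show all three lids shut and the mallet lying on the board (crop, left view: about (110,68)) with its butt towards the robot. The bowl, bottle and cup are where they started, and the arm is clear of everything. Handing in.

```bash
python3 -c "
from plant import manip
print(manip.job_done())"
```

```text
the job is handed in; nothing more can be done
None
```

I swung the crosswise-bar lid open to about 1.7 rad and lifted the mallet out. I set it down slowly on the board, then swung the lid shut until it pushed back with about 34 N. The job was handed in at about 24 s of the 72 s allowed; no verdict was reported.

**Last checks:**
- **Mallet:** the last close wrist-camera measurement, before closing the lid, put it near (500, -321) mm and within about 2° of the board's long sides. The board's centre is near (500, -323) mm. The final pictures show it unmoved, lying flat with the butt towards the robot.
- **Lids:** all three fit slopes below 0.007 rad, so they read as shut.
- **Bystanders:** the bowl, bottle and cup are within a few mm of their first readings.
- **Arm:** it stood clear about 190 mm above the lids, with close to zero force on the wrist.

**What failed or disagreed:**
- The first move call was refused because keys were missing, so nothing moved.
- The regrasp pose was partly out of reach, so I gripped the bar at about 14° of tilt instead of 22°.
- The lid met its stop about 6 mm lower than the grasp height predicted, so I went by force and depth there.
- Some late network outlines were off, for example the side-camera bottle outline, which took in the arm, and a low-score wrist-camera cup. I judged those by the pictures and the other camera.

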